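# Frame the wet test plate and slide both into the drying bay

## Task

The paint on the brown test plate is still tacky, so never touch the plate with the gripper. Set the sliding frame down over the plate, flat on the bench all round, and then slide frame and plate together along the bench into the mouth of the blue drying bay until the frame is fully home against the stop. Let go, and leave the other things on the bench where they are.

Things in the scene. Friction and masses are not known exactly. Their poses are not given: they have to be found in the camera images.
- plate: brown sprayed test plate lying flat on the bench, 70 mm (its x) by 130 mm (its y) by 10 mm thick, 0.05 kg; origin at the centre of its underside. It starts within 0.5 rad of yaw 0. It must not be touched by the robot.
- frame: loose aluminium sliding frame, 104 mm (its x) by 160 mm (its y), walls 18 mm high, 0.25 kg; open above and below; origin at the centre of its underside. Opening 76 x 136 mm: 3 mm play round the plate. It is the same after a half turn and starts within 0.5 rad of yaw 0. Lifting it leaves the plate behind; raised 1 to 3 mm it still carries the plate along.
- frame_foot (a point): centre of the frame's opening at its foot (same point as the frame's origin). The lower inner edge of the walls is bevelled: the opening is 86 x 146 mm at the foot and narrows to 76 x 136 mm at 8 mm above it, so it finds its way over the plate.
- frame_grip (a point): centre of the frame's orange bridge handle, 62 mm above the frame's underside over its centre. The bar runs along the frame's x, 68 mm clear between its posts, 14 mm wide (along y), 16 mm high (54 to 70 mm above the foot); grip it from above, fingers closing along the frame's y. Below it is clear down to the plate.
- bay: fixed blue drying bay, no floor; origin on the bench where the frame's underside centre is when fully home. Mouth at its +y side: the frame goes in along the bay's -y, its long side along y, until its end meets the stop 80 mm beyond the origin. Grey blower box behind the stop, to y = -154 mm, 50 mm high. Stands within 0.2 rad of yaw 0.
- bay_mouth (a point): middle of the bay's mouth on the bench, 75 mm from the bay's origin on its +y side. Rails 28 mm high run from here to the stop, 109 mm apart (2.5 mm play each side of the frame). Lips on them, 24 to 28 mm up and 90 mm apart, overhang the frame's edges: it cannot go in from above or standing on the plate. Before the mouth guides flare to 137 mm over 33 mm.
- sample_tin: bystander: closed paint sample tin, 67 mm across, 73 mm high; origin at the centre of its underside
- mixing_cup: bystander: small clear mixing cup with red contents, 75 mm across, 86 mm high; origin at the centre of its underside
There are look-alikes about, which are no part of the job. Leave any turquoise look-alike of the frame alone. There is more than one size of the plate; the one meant has the size given above.

How it is judged:
On the way:
1. outside the bay, the frame stands round the plate, down on the bench (x of plate in the frame of frame between -0.006 and 0.006 m and y of plate in the frame of frame between -0.006 and 0.006 m and angle between the y axis of plate and the y axis of frame, either way round below 0.12 rad and height (world z) of frame below 0.005 m and angle between frame's own z axis and vertical below 0.06 rad and y of frame in the frame of bay above 0.08 m), for 0.2 s.
At the end, for the whole second after the job is handed in: The frame lies flat on the bench in the bay, its end within 5 mm of the stop, centred within 6 mm and in line within 0.08 rad; the plate lies flat inside the frame, its centre within 6 mm of the frame's each way; both at rest (x of plate in the frame of frame between -0.006 and 0.006 m and y of plate in the frame of frame between -0.006 and 0.006 m and y of frame in the frame of bay between -0.005 and 0.005 m and x of frame in the frame of bay between -0.006 and 0.006 m and angle between the y axis of frame and the y axis of bay, either way round below 0.08 rad and height (world z) of each of frame, plate below 0.004 m and angle between each of frame, plate's own z axis and vertical below 0.05 rad and linear speed of each of frame, plate below 0.01 m/s); the robot touches nothing.
It fails at once if the robot touches the tacky plate (contact force between plate and the fingers above 0.3 N or contact force between plate and the arm above 0.3 N).
It fails at once if a bystander is displaced by more than 30 mm (distance of any of sample_tin, mixing_cup from where it was at the start of the episode above 0.03 m).
It also fails if it takes over 67 s, if anything falls off the work surface, if the arm or the gripper's body presses on something with over 40 N, if the wrist force passes 120 N, or if a joint passes its speed limit or range.

## Robot

A 6-joint arm with a two-finger parallel gripper is mounted at the origin on a cart in front of the work surface, level with it; the furniture and walls round the work are solid. World frame = base frame: x ahead of the robot, y to its left, z up, the work surface at z = 0. Lengths are in m, angles in rad, forces in N, time in s.
With the tool pointing down it reaches from about 0.425 to 0.95 m from the base axis. Payload 3.5 kg.
Tool frame: the origin (TCP) lies between the finger pads; the fingertips stand 14 mm ahead of it and the grasp point (between the pads) lies 5 mm behind it (ctrl.tip_extent is the distance from the TCP to the fingertips, in m); x points along the fingers, z is the direction in which the jaws open and shut, and the axes are right-handed (so a half turn about x gives the same grasp; the last joint's range is limited). The gripper opens to 85 mm and grips with 20 to 120 N. Pads are 22 mm wide; open, the fingers measure 114 mm over their backs; the gripper's body (76 mm by 85 mm) begins 54 mm behind the grasp point. The pads swing forward as they close: fully open they stand 13 mm farther back than shut.
Start: joints at [1.158, 0.286, 1.577, -0, 1.279, -0.15], TCP at [0.175, 0.652, 0.245] pointing down, gripper open.
Joint ranges: [-2.77, 2.77], [-0.9, 2.22], [0.21, 2.48], [-1.53, 4.67], [0.24, 2.81], [-2.84, 2.84]. Speed limits (rad/s): [2.79, 2.79, 3.14, 3.14, 3.14, 3.14].

## Interface

Orientations are given as a unit quaternion [x, y, z, w].
In Python, from plant import ctrl gives the robot as it stands.
- The arm moves only by the tool move_arm, never from a script. Its argument "commands" is one flat list of numbers, 4 for each row, row after row: the shift along the tool's x, y, z in units of 25 mm (1.0 is 25 mm), then the turn about the tool's x in units of 5 degrees (1.0 is 5 degrees). A call has 1 to 20 rows; each row shifts and turns the commanded pose from where the row before left it, along the tool's axes as they then stand; what a row does not reach is not made up. A row lasts 1/8 s, in which the tool goes at most 62.5 mm and 10.7 degrees, less where a joint would pass 70% of its speed; a pose out of reach is approached as far as the arm can. A call is refused whole if a number of a shift passes 1 or a number of a turn 1, either way. A call with a gripper value outside its range is refused whole. "jaw" is the finger opening in mm, from 0 to 85.4, set as the call begins (left out, the last holds). The fingers move at their own pace and stop on an object; "force" is the grip in N (left out, the last holds). Time passes only in rows, so rows that do not move let the fingers close. It gives the time, the measured TCP pose, the force and the opening at its end, in the units of the state.
- ctrl.get_state(): the state, without advancing time (a new reading comes with each control period).
- ctrl.read_camera(name): name is "scene" or "side" or "wrist"; returns the picture (420x560x3 uint8, red, green, blue); there is no depth.
- ctrl.get_calibration(name): a dict with "camera_matrix" (3x3 intrinsics, pixels), "camera_from_world" (4x4, takes a point from world to camera coordinates); the wrist camera has in their place "mount" (4x4, takes a point from camera to tool coordinates, whose origin is the TCP and whose axes are the tool frame's). Camera axes: x right, y down, z forward; pixel columns grow to the right and rows downward; lengths in m; the calibration is good to about 2 mm. A picture is of the moment at which its call begins: read the wrist's pose just before it. get_calibration takes no time and is no camera call.
- ctrl.sign_off(): hands the job in, once; it reports no verdict.
The state is a dict: "time": time; "qpos": joint angles; "dq": joint speeds; "joint_efforts": joint torques, N m; "eef_pos": TCP position; "tcp_rot": TCP orientation; "contact_force": force on the tool from outside, world axes, zero at the start; "wrist_torque": the same for the moment, N m; "opening": opening from 0.0 (shut) to 1.0 (fully open).
Only numpy, scipy, OpenCV 4.12 (cv2) and the standard library are available. Lean on these libraries where they do the work, as an engineer would, in place of code of your own. Each camera call takes 0.05 s, during which the arm holds its last target.

## Working session

There is one attempt and no reset: what is moved stays moved. The work goes in short steps, Python scripts to look and compute and a tool call to move; the robot and the scene stay as the last step left them, time stands still between calls to the robot, and variables do not carry over. Pictures are saved under pics/ and viewed, and the job is handed in when it is done.

Besides the shell and the picture viewer there is one more tool, called after "Request:" as name(argument=value, ...) on one line, values as JSON. move_arm: Moves the arm, as the interface text tells. Its arguments: {"type":"object","properties":{"commands":{"type":"array"},"jaw":{"type":"number"},"force":{"type":"number"}},"required":["commands"]}

```bash
ls; mkdir -p pics
python3 - <<'E'
from plant import ctrl
import cv2,numpy as np
s=ctrl.get_state();print(s)
for n in ["scene","side","wrist"]:
    im=ctrl.read_camera(n);cv2.imwrite(f"pics/{n}0.png",im[:,:,::-1]);c=ctrl.get_calibration(n);print(n,{k:np.round(v,4).tolist() if not isinstance(v,str) else v for k,v in c.items()})
E
```

```text
pics
{'time': 0.0, 'qpos': array([ 1.15802030e+00,  2.87216708e-01,  1.57821862e+00, -4.62381417e-05,
        1.27859301e+00, -1.49986731e-01]), 'dq': array([ 0.00037088, -0.00080068,  0.00075531, -0.00012554, -0.00391525,
        0.000992  ]), 'joint_efforts': array([-1.76930776e-04, -4.05972362e+01, -2.92630255e+01, -1.38582109e-04,
        5.61652952e-03, -1.23712206e-05]), 'eef_pos': array([0.17506088, 0.65123968, 0.24389058]), 'tcp_rot': array([-0.43061464,  0.56194172,  0.42975547,  0.56044872]), 'contact_force': array([0.42418448, 0.07267844, 0.56785262]), 'wrist_torque': array([0.02168233, 0.03685866, 0.01230012]), 'opening': 1.0031818646203858}
scene {'camera_matrix': [[388.3195, 0.0, 275.9102], [0.0, 388.3195, 207.5434], [0.0, 0.0, 1.0]], 'camera_from_world': [[0.4901, -0.8715, -0.0184, -0.2131], [-0.685, -0.372, -0.6265, 0.4734], [0.5391, 0.3196, -0.7792, 0.8215], [0.0, 0.0, 0.0, 1.0]]}
side {'camera_matrix': [[440.2232, 0.0, 279.3463], [0.0, 440.2232, 205.3247], [0.0, 0.0, 1.0]], 'camera_from_world': [[0.8627, -0.5056, 0.0136, -0.4536], [-0.2885, -0.514, -0.8078, 0.2661], [0.4154, 0.6929, -0.5893, 0.9873], [0.0, 0.0, 0.0, 1.0]]}
wrist {'camera_matrix': [[371.3687, 0.0, 281.4477], [0.0, 371.3687, 214.1336], [0.0, 0.0, 1.0]], 'mount': [[-0.0, -0.3238, 0.9461, -0.1286], [-0.0001, -0.9461, -0.3238, 0.0824], [1.0, -0.0001, -0.0, -0.0004], [0.0, 0.0, 0.0, 1.0]]}
```

View pics/scene0.png

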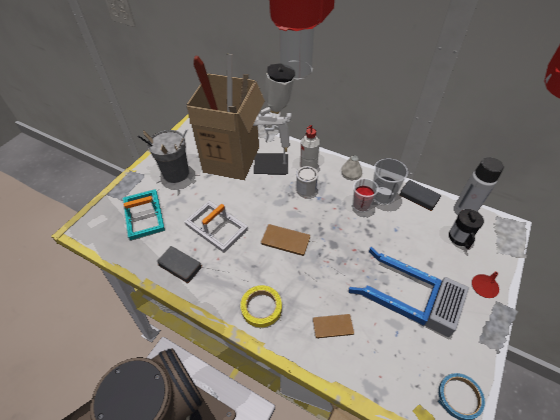

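View pics/side0.png

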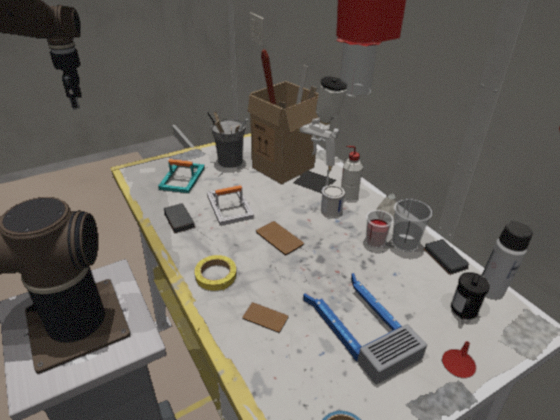

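View pics/wrist0.png

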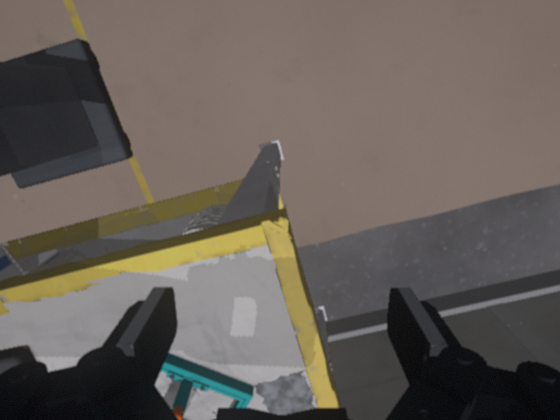

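The scene picture shows the aluminium frame at about (216,227) with its orange bar at (214,214). The turquoise look-alike is at (143,213), the bay mouth is near (370,272), and the blower is at (448,303). There are two brown plates, at (286,240) and (333,326), so I'll measure both.

```bash
cat > h.py <<'E'
from plant import ctrl
import cv2,numpy as np
from scipy.spatial.transform import Rotation as R
def cam(n,st=None):
    c=ctrl.get_calibration(n);K=np.array(c["camera_matrix"])
    if n=="wrist":
        T=np.eye(4);T[:3,:3]=R.from_quat(st["tcp_rot"]).as_matrix();T[:3,3]=st["eef_pos"]
        W=T@np.array(c["mount"])
    else: W=np.linalg.inv(np.array(c["camera_from_world"]))
    return K,W
def ray(px,K,W,z):
    px=np.atleast_2d(px).astype(float)
    d=np.c_[(px[:,0]-K[0,2])/K[0,0],(px[:,1]-K[1,2])/K[1,1],np.ones(len(px))]@W[:3,:3].T
    o=W[:3,3];return o+d*((z-o[2])/d[:,2])[:,None]
def proj(p,K,W):
    q=(np.atleast_2d(p)-W[:3,3])@W[:3,:3];q=q@K.T;return q[:,:2]/q[:,2:]
def hsv(im): return cv2.cvtColor(im,cv2.COLOR_RGB2HSV)
def comps(m,amin):
    n,l,s,c=cv2.connectedComponentsWithStats(m.astype(np.uint8)*255)
    return [(s[i,4],c[i],l==i) for i in range(1,n) if s[i,4]>=amin]
def rect(mask,K,W,z):
    cs,_=cv2.findContours(mask.astype(np.uint8),cv2.RETR_EXTERNAL,cv2.CHAIN_APPROX_NONE)
    c=max(cs,key=len)[:,0,:]
    P=ray(c,K,W,z)[:,:2]
    r=cv2.minAreaRect((P*1000).astype(np.float32));return r
E
python3 - <<'E'
from h import *
for n in ["scene","side"]:
    im=cv2.imread(f"pics/{n}0.png")[:,:,::-1].copy();K,W=cam(n);h=hsv(im);H,S,V=[h[:,:,i].astype(int) for i in range(3)]
    print(n,'cam',W[:3,3])
    for a,c,m in comps((H>6)&(H<17)&(S>90)&(V>60)&(V<190),150):
        print('brown',a,c,rect(m,K,W,.01))
    for a,c,m in comps((H>4)&(H<16)&(S>180)&(V>190),30):
        print('orange',a,c,rect(m,K,W,.066), ray(c,K,W,.064))
    for a,c,m in comps((H>100)&(H<120)&(S>130)&(V>60),100):
        print('blue',a,c,rect(m,K,W,.028))
    cv2.imwrite(f"pics/{n}_big.png",cv2.resize(im[150:360,150:500] if n=="scene" else im[150:390,150:450],None,fx=2.28,fy=2.28,interpolation=cv2.INTER_CUBIC)[:,:,::-1])
E
```

```text
scene cam [-0.01419447 -0.27224616  0.93275574]
brown 4320 [226.025      131.99930556] ((897.1666259765625, 489.45556640625), (601.218505859375, 288.5882568359375), 26.674959182739258)
brown 224 [236.51339286  92.22767857] ((1061.2086181640625, 527.8125610351562), (223.65646362304688, 37.164886474609375), 33.3205680847168)
brown 251 [199.68924303  99.05976096] ((961.328125, 659.8275146484375), (170.18020629882812, 76.64632415771484), 48.47272491455078)
brown 934 [285.48179872 239.41755889] ((536.0553588867188, 26.072101593017578), (72.95104217529297, 127.69989776611328), 10.84229564666748)
brown 771 [332.77172503 325.69779507] ((368.0404968261719, -196.9911651611328), (51.570220947265625, 92.60316467285156), 34.66230773925781)
orange 32 [214.59375 211.625  ] ((488.7937316894531, 230.28985595703125), (9.182291984558105, 65.67703247070312), 79.75133514404297) [[0.49016536 0.23080675 0.064     ]]
blue 1563 [401.09149072 290.54958413] ((535.5521240234375, -294.568115234375), (197.0502166748047, 154.4619903564453), 88.53995513916016)
side cam [ 0.05792977 -0.77672496  0.80293097]
brown 746 [264.4772118 141.9075067] ((793.9180297851562, 563.2091064453125), (419.0904846191406, 108.05638885498047), 63.75653839111328)
brown 739 [279.46684709 237.50879567] ((540.5385131835938, 27.54827880859375), (68.79591369628906, 129.257080078125), 11.265037536621094)
brown 696 [265.18390805 316.92672414] ((371.5876770019531, -198.03070068359375), (49.496646881103516, 91.78053283691406), 34.669124603271484)
blue 443 [374.59819413 304.10383747] ((601.185302734375, -290.1800537109375), (178.6419677734375, 22.744760513305664), 86.89073944091797)
blue 679 [334.67452135 324.23416789] ((487.05023193359375, -295.8462829589844), (33.92900848388672, 191.14633178710938), 1.4591054916381836)
```

View pics/scene_big.png

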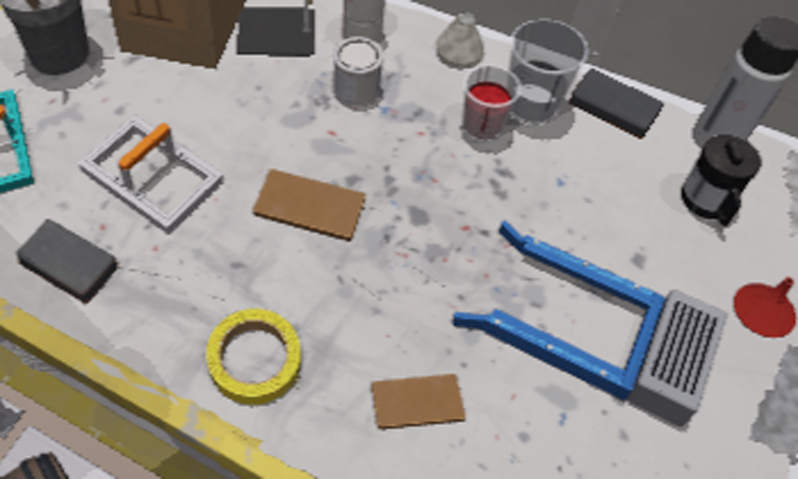

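View pics/side_big.png

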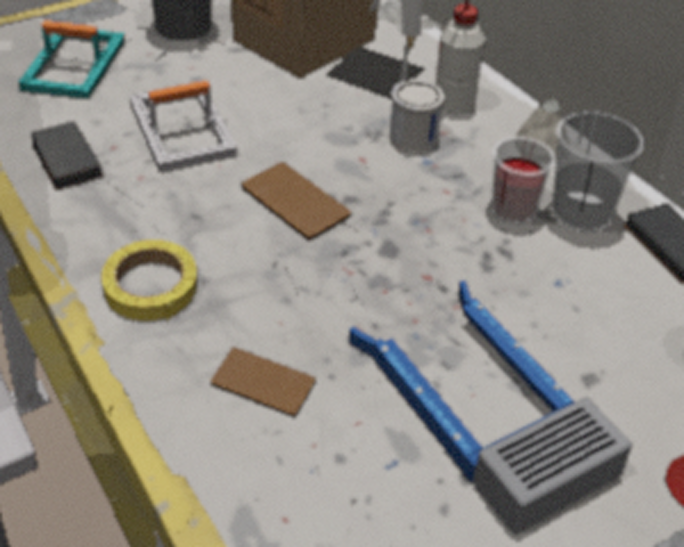

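There are two plate candidates. The one at scene (286,240) measures about 70 x 129 mm, and the one at (333,326) about 50 x 92 mm. The one meant is (286,240), at roughly (0.538, 0.027) with yaw about +11°. The enlarged crop confirms a flat brown plate there. The frame is the grey aluminium one at (216,227). Next I'll move over it to get a wrist view.

```bash
cat >> h.py <<'E'
def delta(p,yaw_jaw=None):
    """units needed to go to world p; yaw_jaw: world angle of jaw (z) axis"""
    s=ctrl.get_state();Rm=R.from_quat(s["tcp_rot"]).as_matrix()
    d=Rm.T@(np.array(p)-s["eef_pos"])/.025
    z=Rm[:,2];a=np.arctan2(z[1],z[0]);out=[np.round(d,3)]
    print("t",round(s["time"],2),"tcp",np.round(s["eef_pos"],4),"jaw ang",round(np.degrees(a),2),"toolx",np.round(Rm[:,0],3),"F",np.round(s["contact_force"],1),"q",np.round(s["qpos"],2))
    print("shift units (now)",np.round(d,3))
    if yaw_jaw is not None:
        t=-(yaw_jaw-np.degrees(a));t=(t+90)%180-90
        print("turn deg about tool x",round(t,2),"units",round(t/5,3))
        R2=Rm@R.from_euler('x',np.radians(t)).as_matrix();print("shift units after turn",np.round(R2.T@(np.array(p)-s["eef_pos"])/.025,3))
E
python3 -c "
from h import *
delta([.49,.23,.25],80)"
```

```text
t 0.15 tcp [0.1751 0.6514 0.2442] jaw ang 74.94 toolx [-0.001 -0.002 -1.   ] F [-0.3  0.2 -0.2] q [ 1.16  0.29  1.58 -0.    1.28 -0.15]
shift units (now) [ -0.211 -16.542 -13.005]
turn deg about tool x -5.06 units -1.012
shift units after turn [ -0.211 -15.331 -14.413]
```

Request:
move_arm(commands=[0, 0, 0, -1, 0, -0.9, -0.85, 0, 0, -0.9, -0.85, 0, 0, -0.9, -0.85, 0, 0, -0.9, -0.85, 0, 0, -0.9, -0.85, 0, 0, -0.9, -0.85, 0, 0, -0.9, -0.85, 0, 0, -0.9, -0.85, 0, 0, -0.9, -0.85, 0, 0, -0.9, -0.85, 0, 0, -0.9, -0.85, 0, 0, -0.9, -0.85, 0, 0, -0.9, -0.85, 0, 0, -0.9, -0.85, 0, 0, -0.9, -0.85, 0, 0, -0.9, -0.85, 0, 0, -0.05, 0, 0, 0, 0, 0, 0, 0, 0, 0, 0], jaw=85)

```text
time: 2.65
eef_pos: [0.471, 0.2547, 0.2452]
tcp_rot: [-0.454, 0.542, 0.455, 0.542]
contact_force: [-0.6, -0.3, 0.6]
opening: 0.995
```

Run:
```python
from h import *
delta([.49,.23,.25],80)
s=ctrl.get_state();im=ctrl.read_camera("wrist");cv2.imwrite("pics/w1.png",im[:,:,::-1])
K,W=cam("wrist",s);h=hsv(im);H,S,V=[h[:,:,i].astype(int) for i in range(3)]
for a,c,m in comps((H>4)&(H<16)&(S>150)&(V>150),100):
    print('orange',a,c,rect(m,K,W,.07))
for a,c,m in comps((H>6)&(H<17)&(S>90)&(V>60)&(V<190),150):
    print('brown',a,c,rect(m,K,W,.01))
```

```text
t 2.65 tcp [0.471  0.2547 0.2452] jaw ang 80.01 toolx [-0.  0. -1.] F [-0.6 -0.3  0.6] q [ 0.31 -0.02  1.92  0.    1.25 -1.09]
shift units (now) [-0.194 -0.919 -0.84 ]
turn deg about tool x 0.01 units 0.002
shift units after turn [-0.194 -0.919 -0.84 ]
orange 1415 [522.73922261  76.58657244] ((415.06134033203125, 451.3268127441406), (10.806838989257812, 78.55168914794922), 48.75770568847656)
orange 375 [258.31466667 231.83733333] ((504.60101318359375, 226.89324951171875), (9.551905632019043, 35.05740737915039), 79.08180236816406)
brown 2063 [520.95734367  76.0063015 ] ((420.0789489746094, 485.9244384765625), (18.292055130004883, 97.26787567138672), 48.50993728637695)
brown 1394 [257.45050215 205.86585366] ((501.2796630859375, 223.85745239257812), (16.778566360473633, 97.17727661132812), 79.99993896484375)
brown 6656 [ 89.57421875 269.91180889] ((540.750244140625, 28.16408920288086), (68.75147247314453, 129.20269775390625), 10.78018856048584)
```

View pics/w1.png

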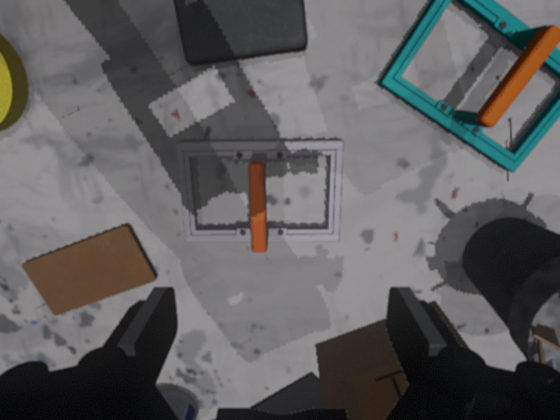

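Run:
```python
import cv2
im=cv2.imread("pics/w1.png")[125:260,165:360]
cv2.imwrite("pics/w1c.png",cv2.resize(im,None,fx=4,fy=4,interpolation=cv2.INTER_CUBIC))
```

```text
(no output)
```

View pics/w1c.png

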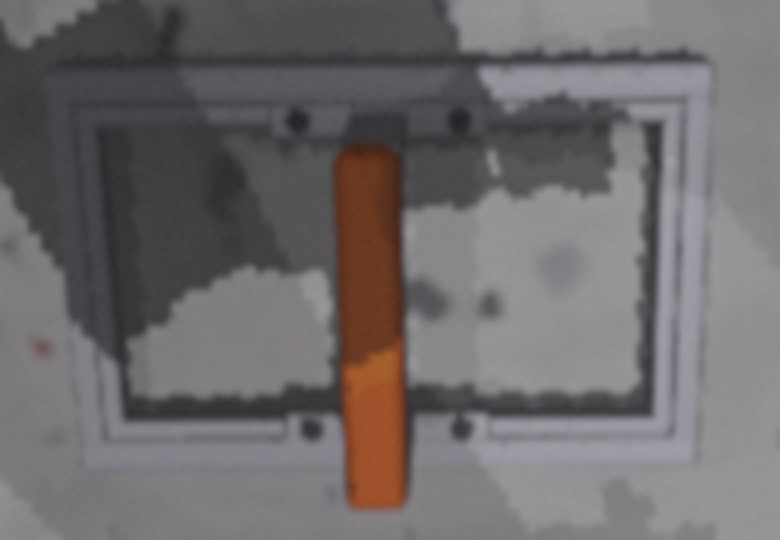

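Run:
```python
from h import *
s=ctrl.get_state();K,W=cam("wrist",s)
c=np.array([[48,62],[711,62],[697,464],[84,465]])/4.+[165,125]-[.375,.375]
P=ray(c,K,W,.018)[:,:2];print(P,P.mean(0))
print([np.linalg.norm(P[i]-P[i-1]) for i in range(4)])
for i,j in((0,1),(3,2),(3,0),(2,1)):
  d=P[j]-P[i];print(np.degrees(np.arctan2(d[1],d[0])))
b=np.array([[368,146],[377,508]])/4.+[165,125]-[.375,.375]
Q=ray(b,K,W,.07)[:,:2];print(Q,Q.mean(0),np.linalg.norm(Q[1]-Q[0]),np.degrees(np.arctan2(*(Q[1]-Q[0])[::-1])))
delta([*P.mean(0),.12],80)
```

```text
[[0.41937839 0.16235563]
 [0.44663712 0.31712171]
 [0.54861306 0.30103598]
 [0.5212898  0.14429771]] [0.4839796  0.23120276]
[np.float64(0.10349890892570343), np.float64(0.15714826816481808), np.float64(0.10323683316410254), np.float64(0.1591020037904668)]
80.01102594783383
80.11133352020431
169.95192051796477
171.03600056158007
[[0.44309861 0.23830539]
 [0.5235813  0.22438339]] [0.48333995 0.23134439] 0.08167793402299028 -9.81397859517964
t 2.7 tcp [0.471  0.2547 0.2452] jaw ang 80.02 toolx [-0.  0. -1.] F [-0.7 -0.2  0.4] q [ 0.31 -0.02  1.92  0.    1.25 -1.09]
shift units (now) [ 5.009 -0.674 -0.836]
turn deg about tool x 0.02 units 0.004
shift units after turn [ 5.009 -0.674 -0.836]
```

Request:
move_arm(commands=[0, -0.67, -0.84, 0, 0.9, 0, 0, 0, 0.9, 0, 0, 0, 0.9, 0, 0, 0, 0.9, 0, 0, 0, 0.9, 0, 0, 0, 0.9, 0, 0, 0, 0.8, 0, 0, 0, 0.7, 0, 0, 0, 0.6, 0, 0, 0, 0, 0, 0, 0, 0, 0, 0, 0])

```text
time: 4.2
eef_pos: [0.485, 0.2305, 0.0584]
tcp_rot: [-0.454, 0.542, 0.454, 0.542]
contact_force: [-1.0, -0.6, 0.5]
opening: 0.997
```

Request:
move_arm(commands=[0, 0, 0, 0, 0, 0, 0, 0, 0, 0, 0, 0, 0, 0, 0, 0, 0, 0, 0, 0, 0, 0, 0, 0], jaw=0, force=50)

```text
time: 4.95
eef_pos: [0.4847, 0.2304, 0.0581]
tcp_rot: [-0.454, 0.542, 0.454, 0.542]
contact_force: [-0.7, 0.1, 3.0]
opening: 0.152
```

Run:
```python
from h import *
delta([.484,.2312,.057],80)
s=ctrl.get_state();print(s["opening"])
for n in["wrist","side"]:
  im=ctrl.read_camera(n);cv2.imwrite(f"pics/{n}2.png",im[:,:,::-1])
```

```text
t 4.95 tcp [0.4847 0.2304 0.0581] jaw ang 79.95 toolx [ 0.  0. -1.] F [-0.7  0.1  3. ] q [ 0.25  0.22  2.04 -0.    0.88 -1.14]
shift units (now) [0.045 0.033 0.028]
turn deg about tool x -0.05 units -0.011
shift units after turn [0.045 0.033 0.028]
0.15221327720040348
```

View pics/wrist2.png

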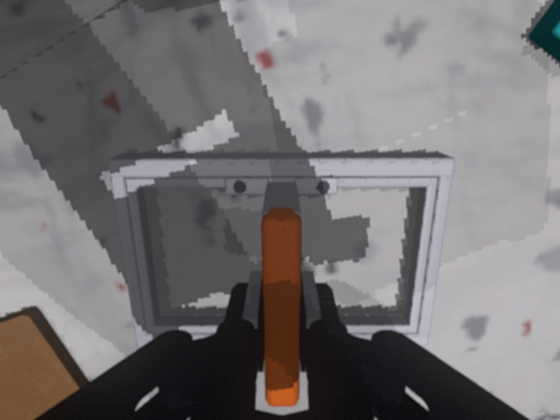

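View pics/side2.png

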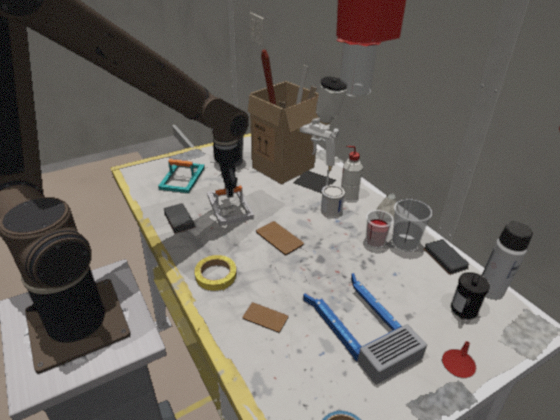

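The grip closed on the bar: opening is about 13 mm, and the wrist view shows the bar between the pads at (282,300). Next I lift and work out the shift to the plate.

Request:
move_arm(commands=[-0.4, 0, 0, 0, -0.8, 0, 0, 0, -0.8, 0, 0, -0.5, 0, 0, 0, -1, 0, 0, 0, -1, 0, 0, 0, -1, 0, 0, 0, -0.67, 0, 0, 0, 0, 0, 0, 0, 0])

```text
time: 6.18
eef_pos: [0.4842, 0.2303, 0.1076]
tcp_rot: [-0.544, 0.451, 0.545, 0.451]
contact_force: [-0.2, -0.4, -2.4]
opening: 0.15
```

Run:
```python
from h import *
delta([.540,.0278,.1],100.8)
print(ctrl.get_state()["opening"])
```

```text
t 6.17 tcp [0.4842 0.2303 0.1076] jaw ang 100.74 toolx [-0.001 -0.    -1.   ] F [-0.2 -0.4 -2.4] q [ 0.25  0.14  2.02  0.    0.98 -1.5 ]
shift units (now) [ 0.304 -0.685 -8.375]
turn deg about tool x -0.06 units -0.012
shift units after turn [ 0.304 -0.677 -8.375]
0.1498718310174344
```

Request:
move_arm(commands=[0, -0.1, -0.9, 0, 0, -0.1, -0.9, 0, 0, -0.1, -0.9, 0, 0, -0.1, -0.9, 0, 0, -0.1, -0.9, 0, 0, -0.1, -0.9, 0, 0, -0.1, -0.9, 0, 0, 0, -0.9, 0, 0, 0, -0.9, 0, 0, 0, -0.28, 0, 0, 0, 0, 0, 0, 0, 0, 0, 0, 0, 0, 0])

```text
time: 7.8
eef_pos: [0.5407, 0.0285, 0.1078]
tcp_rot: [-0.545, 0.451, 0.545, 0.451]
contact_force: [-1.2, 1.0, -3.7]
opening: 0.155
```

Run:
```python
from h import *
delta([.540,.0278,.058],100.8)
for n in["wrist","side","scene"]:
  im=ctrl.read_camera(n);cv2.imwrite(f"pics/{n}3.png",im[:,:,::-1])
  if n!="wrist":
    x,y=(230,190) if n=="side" else (230,180)
    cv2.imwrite(f"pics/{n}3c.png",cv2.resize(im[y:y+110,x:x+120],None,fx=5,fy=5,interpolation=cv2.INTER_CUBIC)[:,:,::-1])
```

```text
t 7.8 tcp [0.5407 0.0285 0.1078] jaw ang 100.84 toolx [-0.  0. -1.] F [-1.2  1.  -3.7] q [-0.13  0.15  2.01  0.    0.98 -1.89]
shift units (now) [ 1.991  0.033 -0.024]
turn deg about tool x 0.04 units 0.008
shift units after turn [ 1.991  0.033 -0.024]
```

View pics/wrist3.png

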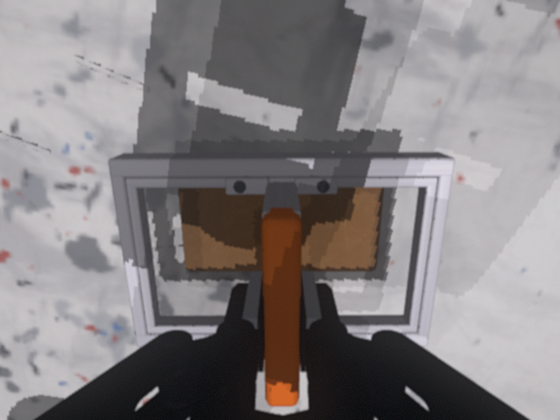

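View pics/side3c.png

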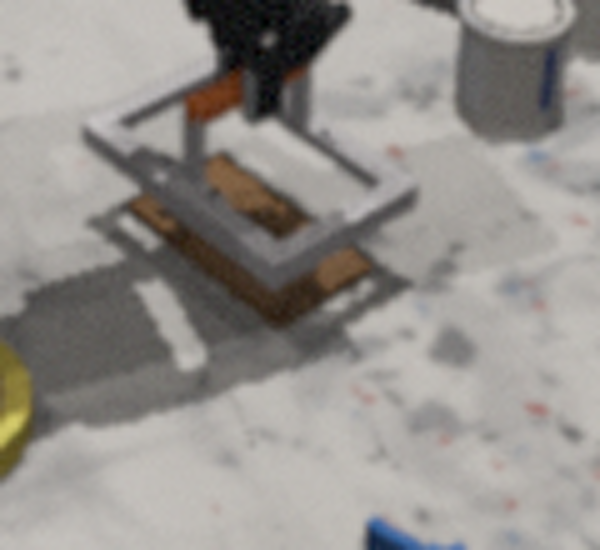

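View pics/scene3c.png

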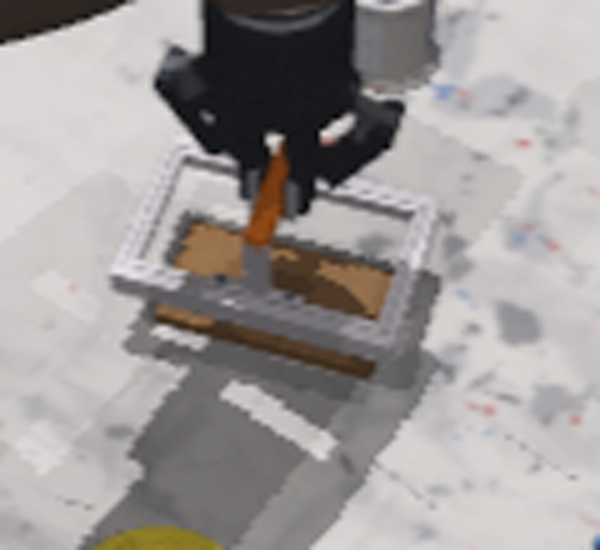

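Run:
```python
from h import *
s=ctrl.get_state();K,W=cam("wrist",s)
im=cv2.imread("pics/wrist3.png")[:,:,::-1].copy();h=hsv(im);H,S,V=[h[:,:,i].astype(int) for i in range(3)]
m=(H>4)&(H<18)&(S>100)&(V>30)
Rm=R.from_quat(s["tcp_rot"]).as_matrix()
def tool(px,z): return np.round((ray(px,K,W,z)-s["eef_pos"])@Rm*1000,1)
for u in (200,220,240,320,340,360):
    v=np.where(m[200:300,u])[0].max()+200.5;print(u,v,tool((u,v),.01))
for v in (205,220,235,250):
    uu=np.where(m[v,150:420])[0]+150;print(v,uu.min(),uu.max(),tool((uu.min()-.5,v),.01),tool((uu.max()+.5,v),.01))
```

```text
200 268.5 [[ 97.8 -33.8 -56.1]]
220 269.5 [[ 97.8 -34.6 -42.6]]
240 269.5 [[ 97.8 -34.6 -29. ]]
320 269.5 [[ 97.8 -34.6  25.3]]
340 269.5 [[ 97.8 -34.6  38.9]]
360 268.5 [[ 97.8 -33.8  52.4]]
205 181 379 [[ 97.8  11.3 -65.4]] [[97.8 11.3 61.8]]
220 198 378 [[ 97.8   1.2 -55.3]] [[97.8  1.1 62. ]]
235 184 377 [[ 97.8  -9.3 -65.2]] [[97.8 -9.3 62.2]]
250 185 375 [[ 97.8 -20.1 -65.5]] [[ 97.8 -20.1  61.8]]
```

Request:
move_arm(commands=[0, 0, -0.06, 0, 0.5, 0, 0, 0, 0.5, 0, 0, 0, 0.4, 0, 0, 0, 0.3, 0, 0, 0, 0.2, 0, 0, 0, 0.1, 0, 0, 0, 0, 0, 0, 0, 0, 0, 0, 0])

```text
time: 9.07
eef_pos: [0.5416, 0.0263, 0.0582]
tcp_rot: [0.545, -0.451, -0.544, -0.451]
contact_force: [0.4, -0.2, -1.2]
opening: 0.155
```

Run:
```python
from h import *
delta([.540,.0278,.058],100.8)
for n in["wrist","side","scene"]:
  im=ctrl.read_camera(n);cv2.imwrite(f"pics/{n}4.png",im[:,:,::-1])
  if n!="wrist":
    x,y=(230,190) if n=="side" else (230,180)
    cv2.imwrite(f"pics/{n}4c.png",cv2.resize(im[y:y+110,x:x+120],None,fx=5,fy=5,interpolation=cv2.INTER_CUBIC)[:,:,::-1])
```

```text
t 9.07 tcp [0.5416 0.0263 0.0582] jaw ang 100.79 toolx [ 0.001 -0.    -1.   ] F [ 0.4 -0.2 -1.2] q [-0.14  0.23  2.02 -0.    0.89 -1.9 ]
shift units (now) [0.008 0.052 0.072]
turn deg about tool x -0.01 units -0.001
shift units after turn [0.008 0.052 0.072]
```

View pics/wrist4.png

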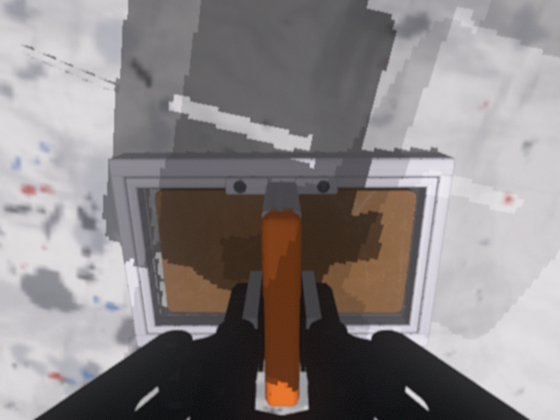

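View pics/side4c.png

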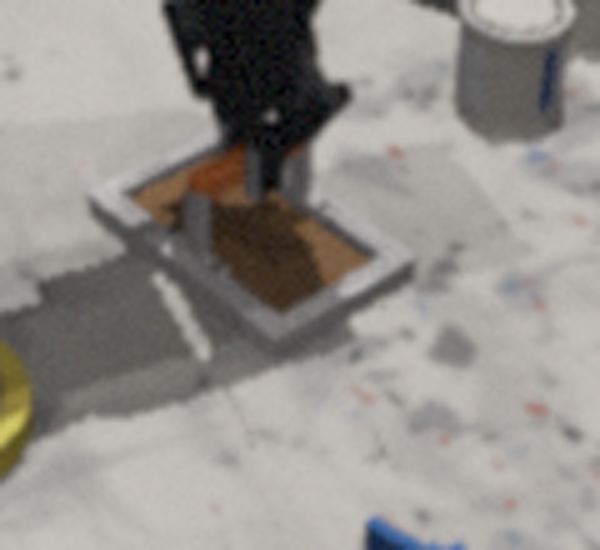

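The frame is down over the plate. In the wrist view the plate fills the opening from (155,190) to (415,315), with a small gap on the left. I'll press lightly, then measure the bay.

Request:
move_arm(commands=[0.06, 0, 0, 0, 0, 0, 0, 0, 0, 0, 0, 0, 0, 0, 0, 0])

```text
time: 9.72
eef_pos: [0.5416, 0.0263, 0.0581]
tcp_rot: [0.545, -0.451, -0.545, -0.451]
contact_force: [-3.6, -0.0, 7.9]
opening: 0.152
```

Run:
```python
from h import *
print(ctrl.get_state()["contact_force"],ctrl.get_state()["eef_pos"])
for n,(x,y,w,hh) in {"scene":(340,235,140,105),"side":(295,265,140,115)}.items():
    im=cv2.imread(f"pics/{n}0.png")[y:y+hh,x:x+w]
    cv2.imwrite(f"pics/bay_{n}.png",cv2.resize(im,None,fx=5,fy=5,interpolation=cv2.INTER_CUBIC))
```

```text
[-3.63504184 -0.04524083  7.91543559] [0.54163815 0.02627364 0.05814197]
```

View pics/bay_scene.png

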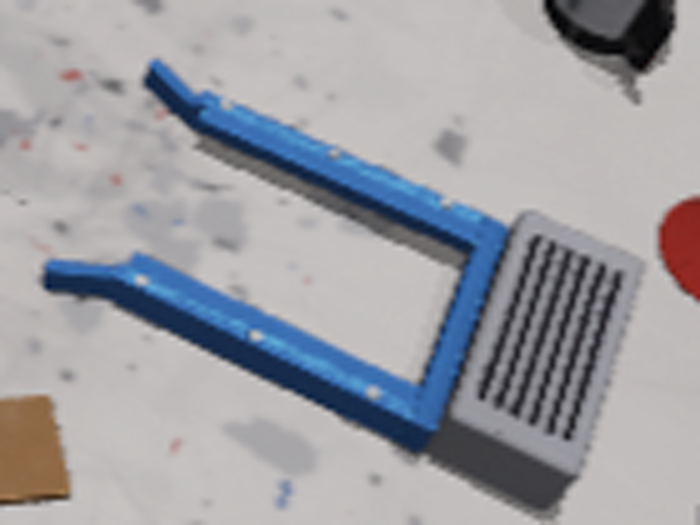

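View pics/bay_side.png

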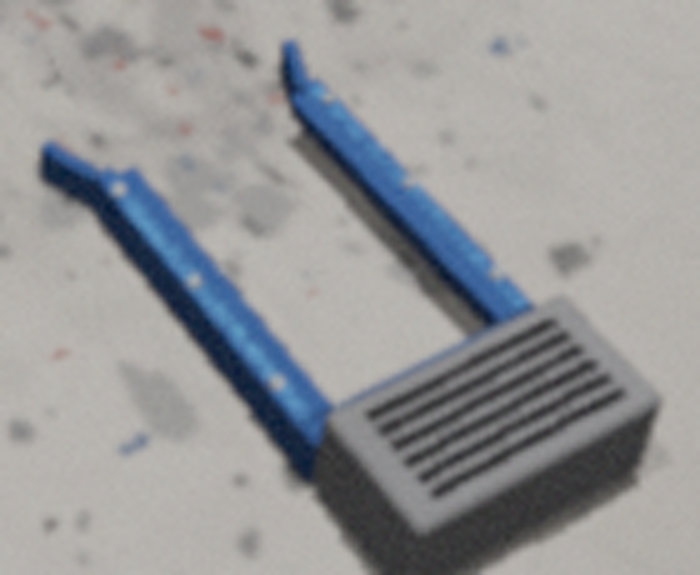

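Run:
```python
from h import *
K,W=cam("scene")
def p(a,z,o=(340,235)): return ray(np.array(a)/5.-.4+np.array(o),K,W,z)[:,:2]*1000
def show(t,P):
    print(t,np.round(P,1).tolist());
    if len(P)==2:d=P[1]-P[0];print("  len",np.linalg.norm(d),"ang",np.degrees(np.arctan2(d[1],d[0])),)
show("near inner",p([(140,253),(418,383)],.028))
show("far inner",p([(200,118),(480,237)],.028))
show("far outer",p([(205,93),(505,228)],.028))
show("near outer",p([(112,293),(415,432)],.028))
show("box",p([(525,212),(645,262),(575,475),(450,415)],.05));print(p([(525,212),(645,262),(575,475),(450,415)],.05).mean(0))
K,W=cam("side");o=(295,265)
show("S left inner",p([(135,172),(332,408)],.028,o))
show("S right inner",p([(298,100),(495,320)],.028,o))
show("S right outer",p([(318,82),(533,305)],.028,o))
show("S left outer",p([(100,195),(315,445)],.028,o))
B=p([(560,297),(660,400),(425,532),(325,415)],.05,o);show("S box",B);print(B.mean(0))
```

```text
near inner [[501.3, -232.9], [500.3, -376.8]]
  len 143.8831044033355 ang -90.41154139450677
far inner [[592.5, -232.1], [593.7, -382.0]]
  len 149.94229938664262 ang -89.55375772212972
far outer [[608.8, -229.0], [605.0, -391.9]]
  len 162.8691139209312 ang -91.35548722320685
near outer [[473.5, -228.7], [475.1, -382.6]]
  len 153.9672657113328 ang -89.40018031301989
box [[603.7, -395.4], [604.3, -454.2], [478.3, -450.0], [479.3, -391.9]]
[ 541.41124426 -422.88486607]
S left inner [[503.4, -231.1], [500.8, -378.2]]
  len 147.15466365431246 ang -91.00417139306295
S right inner [[597.6, -232.5], [590.9, -378.0]]
  len 145.67252852907973 ang -92.63336164465515
S right outer [[613.5, -227.8], [610.9, -380.2]]
  len 152.3544560603818 ang -90.97316879931759
S left outer [[481.5, -234.5], [483.4, -388.8]]
  len 154.30836739962672 ang -89.30622903854447
S box [[608.2, -394.0], [606.9, -453.1], [483.6, -451.6], [483.7, -390.8]]
[ 545.58958055 -422.36953663]
```

Request:
move_arm(commands=[-0.04, 0, 0, 0, 0, 0, 0, 0.6, 0, 0, 0, 0.6, 0, 0, 0, 0.6, 0, 0, 0, 0.56, 0, -0.03, -0.4, 0, 0, -0.03, -0.5, 0, 0, -0.03, -0.5, 0, 0, -0.03, -0.5, 0, 0, -0.03, -0.5, 0, 0, -0.03, -0.5, 0, 0, -0.03, -0.5, 0, 0, -0.03, -0.5, 0, 0, 0, -0.4, 0, 0, 0, -0.35, 0, 0, 0, 0, 0, 0, 0, 0, 0])

```text
time: 11.85
eef_pos: [0.5457, -0.0915, 0.0582]
tcp_rot: [-0.496, 0.504, 0.495, 0.504]
contact_force: [-0.9, 0.2, 5.1]
opening: 0.156
```

Run:
```python
from h import *
delta([.546,-.09,.058],89)
for n in["wrist","side"]:
  im=ctrl.read_camera(n);cv2.imwrite(f"pics/{n}5.png",im[:,:,::-1])
```

```text
t 11.85 tcp [ 0.5457 -0.0915  0.0582] jaw ang 88.99 toolx [ 0.001 -0.001 -1.   ] F [-0.9  0.2  5.1] q [-0.35  0.25  2.   -0.    0.89 -1.9 ]
shift units (now) [ 0.006 -0.011  0.06 ]
turn deg about tool x -0.01 units -0.003
shift units after turn [ 0.006 -0.011  0.06 ]
```

View pics/wrist5.png

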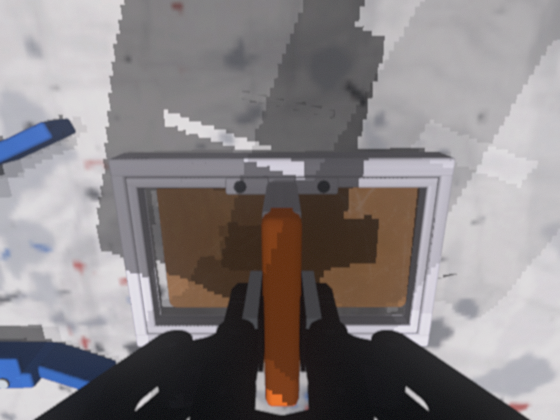

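View pics/side5.png

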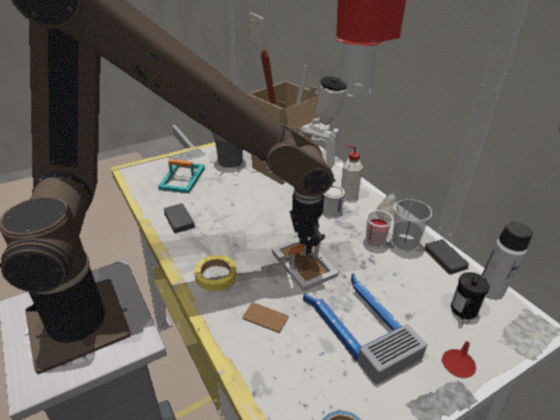

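Run:
```python
from h import *
s=ctrl.get_state();K,W=cam("wrist",s)
im=cv2.imread("pics/wrist5.png");cv2.imwrite("pics/w5c.png",cv2.resize(im[100:400,0:150],None,fx=2,fy=2,interpolation=cv2.INTER_CUBIC))
print(np.round(ray([(75,130),(72,119),(0,165),(100,358),(40,343),(0,342)],K,W,.028)*1000,1))
```

```text
[[ 478.8 -177.7   28. ]
 [ 474.3 -178.    28. ]
 [ 493.  -213.1   28. ]
 [ 595.3 -187.8   28. ]
 [ 585.4 -217.    28. ]
 [ 584.5 -237.4   28. ]]
```

View pics/w5c.png

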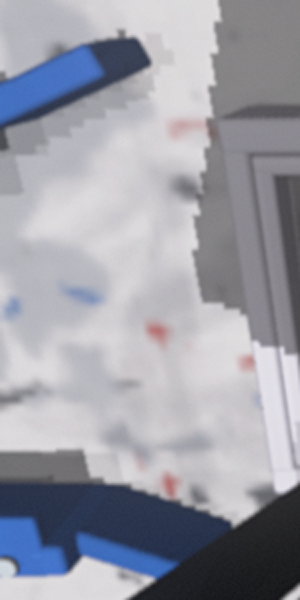

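Run:
```python
from h import *
s=ctrl.get_state();K,W=cam("wrist",s)
print(np.round(ray([(75,131),(116,361),(60,343.5),(0,342.5)],K,W,0)*1000,1))
print(np.round(ray([(51.5,139),(37.5,367),(0,163),(18,359)],K,W,.028)*1000,1))
```

```text
[[ 482.  -193.1    0. ]
 [ 621.1 -195.5    0. ]
 [ 607.6 -227.3    0. ]
 [ 606.3 -263.4    0. ]]
[[ 482.3 -188.3   28. ]
 [ 600.5 -221.8   28. ]
 [ 492.1 -212.8   28. ]
 [ 595.2 -230.8   28. ]]
```

Request:
move_arm(commands=[0, 0, 0, 0.06, 0, -0.05, -0.3, 0, 0, -0.05, -0.4, 0, 0, -0.05, -0.4, 0, 0, -0.05, -0.4, 0, 0, -0.05, -0.4, 0, 0, -0.05, -0.4, 0, 0, 0, 0, 0, 0, 0, 0, 0])

```text
time: 13.08
eef_pos: [0.5517, -0.149, 0.0581]
tcp_rot: [-0.495, 0.506, 0.494, 0.506]
contact_force: [-0.3, 0.7, 5.5]
opening: 0.153
```

Run:
```python
from h import *
delta([.55,-.30,.058],88.7)
for n in["wrist","scene"]:
  im=ctrl.read_camera(n);cv2.imwrite(f"pics/{n}6.png",im[:,:,::-1])
```

```text
t 13.07 tcp [ 0.5517 -0.149   0.0581] jaw ang 88.69 toolx [ 0.001 -0.001 -1.   ] F [-0.3  0.7  5.5] q [-0.44  0.29  1.95 -0.    0.9  -1.99]
shift units (now) [ 0.013 -0.07  -6.039]
turn deg about tool x -0.01 units -0.002
shift units after turn [ 0.013 -0.069 -6.039]
```

View pics/wrist6.png

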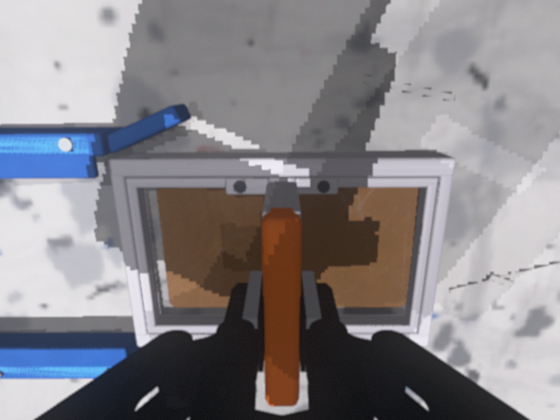

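Run:
```python
from h import *
s=ctrl.get_state();K,W=cam("wrist",s);Rm=R.from_quat(s["tcp_rot"]).as_matrix()
im=cv2.imread("pics/wrist6.png");cv2.imwrite("pics/w6c.png",cv2.resize(im[90:400,0:200],None,fx=2.5/1.3,fy=2.5/1.3,interpolation=cv2.INTER_CUBIC))
h=hsv(im[:,:,::-1].copy());m=(h[:,:,0]>95)&(h[:,:,0]<125)&(h[:,:,1]>110)
f=lambda px,z:np.round((ray(px,K,W,z)-s["eef_pos"])@Rm*1000,1)[0]
for u in (10,30,50,80,90):
    b=m[:,u]; n=np.where(b[:250])[0]; q=np.where(b[250:])[0]+250
    print(u,n.min(),n.max(),q.min(),q.max(),"near lip",f((u,n.max()+.5),.028),"far foot/first blue",f((u,q.min()-.5),0), f((u,q.min()-.5),.028))
# frame near outer top edge & far outer
print(f((282,154),.018),f((113,158),.018),f((452,157),.018))
```

```text
10 130 177 335 377 near lip [  30.3   45.1 -119.4] far foot/first blue [  58.5  -57.7 -163.3] [  30.4  -36.7 -138.9]
30 129 177 338 377 near lip [  30.3   45.1 -110.7] far foot/first blue [  58.5  -59.8 -151.7] [  30.4  -38.5 -129.1]
50 130 177 335 377 near lip [  30.2   45.1 -101.9] far foot/first blue [  58.4  -57.7 -139.3] [  30.4  -36.6 -118.5]
80 132 177 335 377 near lip [ 30.2  45.1 -88.8] far foot/first blue [  58.4  -57.7 -121.3] [  30.4  -36.6 -103.2]
90 132 176 334 377 near lip [ 30.2  45.5 -84.3] far foot/first blue [  58.4  -56.9 -115.2] [ 30.3 -36.  -98. ]
[40.1 53.7 -0.4] [ 40.2  51.8 -77.6] [40.  52.3 77.1]
```

View pics/w6c.png

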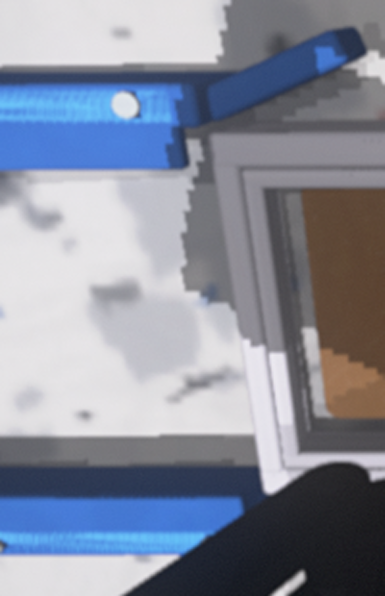

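Both lips are centred on the frame: the near lip edge is at tool y +45 mm, as it should be, and the edges are parallel. I'll slide in.

Request:
move_arm(commands=[0, 0, -0.2, 0, 0, 0, -0.3, 0, 0, 0, -0.3, 0, 0, 0, -0.3, 0, 0, 0, -0.3, 0, 0, 0, -0.3, 0, 0, 0, -0.3, 0, 0, 0, 0, 0])

```text
time: 14.18
eef_pos: [0.5505, -0.1986, 0.0581]
tcp_rot: [-0.494, 0.506, 0.494, 0.506]
contact_force: [0.6, 2.0, 5.8]
opening: 0.152
```

Run:
```python
from h import *
delta([.55,-.30,.058],88.7);print(ctrl.get_state()["wrist_torque"])
```

```text
t 14.18 tcp [ 0.5505 -0.1986  0.0581] jaw ang 88.68 toolx [ 0.001 -0.    -1.   ] F [0.6 2.  5.8] q [-0.52  0.31  1.92  0.    0.91 -2.07]
shift units (now) [ 0.007 -0.075 -4.057]
turn deg about tool x -0.02 units -0.005
shift units after turn [ 0.007 -0.074 -4.057]
[ 0.49388164  0.0404774  -0.02246196]
```

Request:
move_arm(commands=[0, 0, -0.2, 0, 0, 0, -0.3, 0, 0, 0, -0.3, 0, 0, 0, -0.3, 0, 0, 0, -0.3, 0, 0, 0, -0.3, 0, 0, 0, -0.3, 0, 0, 0, -0.3, 0, 0, 0, -0.3, 0, 0, 0, -0.3, 0, 0, 0, -0.3, 0, 0, 0, -0.2, 0, 0, 0, 0, 0])

```text
time: 15.8
eef_pos: [0.5483, -0.2831, 0.0582]
tcp_rot: [-0.494, 0.506, 0.494, 0.506]
contact_force: [-0.3, 3.4, 6.7]
opening: 0.154
```

Run:
```python
from h import *
delta([.55,-.30,.058],88.7);print(ctrl.get_state()["wrist_torque"])
for n in["wrist"]:
  im=ctrl.read_camera(n);cv2.imwrite(f"pics/{n}7.png",im[:,:,::-1])
```

```text
t 15.8 tcp [ 0.5483 -0.2831  0.0582] jaw ang 88.68 toolx [ 0.001  0.    -1.   ] F [-0.3  3.4  6.7] q [-0.64  0.38  1.84  0.    0.93 -2.19]
shift units (now) [ 0.006 -0.082 -0.673]
turn deg about tool x -0.02 units -0.004
shift units after turn [ 0.006 -0.082 -0.673]
[ 0.59552064  0.02679268 -0.00433837]
```

View pics/wrist7.png

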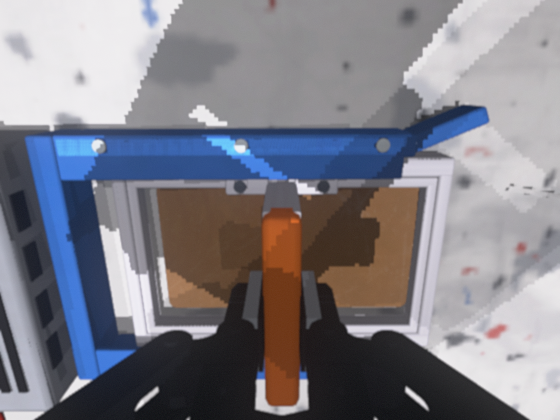

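Request:
move_arm(commands=[0, 0, -0.2, 0, 0, 0, -0.2, 0, 0, 0, -0.15, 0, 0, 0, 0, 0, 0, 0, 0, 0])

```text
time: 16.48
eef_pos: [0.548, -0.2966, 0.0582]
tcp_rot: [-0.494, 0.505, 0.494, 0.506]
contact_force: [-0.0, 4.3, 6.8]
opening: 0.149
```

Request:
move_arm(commands=[0, 0, -0.1, 0, 0, 0, -0.1, 0, 0, 0, 0, 0])

```text
time: 16.85
eef_pos: [0.5479, -0.3002, 0.0582]
tcp_rot: [-0.493, 0.505, 0.495, 0.507]
contact_force: [-0.3, 7.9, 7.9]
opening: 0.153
```

Request:
move_arm(commands=[0, 0, -0.08, 0, 0, 0, 0, 0, 0, 0, 0, 0])

```text
time: 17.23
eef_pos: [0.5479, -0.3003, 0.0581]
tcp_rot: [-0.492, 0.504, 0.496, 0.507]
contact_force: [0.2, 13.6, 10.7]
opening: 0.152
```

Request:
move_arm(commands=[0, 0, -0.08, 0, 0, 0, 0, 0, 0, 0, 0, 0])

```text
time: 17.6
eef_pos: [0.5479, -0.3004, 0.0582]
tcp_rot: [-0.491, 0.504, 0.497, 0.508]
contact_force: [0.1, 19.2, 13.9]
opening: 0.151
```

Run:
```python
from h import *
delta([.55,-.30,.058],88.7);print(ctrl.get_state()["wrist_torque"])
for n in["wrist","scene"]:
  im=ctrl.read_camera(n);cv2.imwrite(f"pics/{n}8.png",im[:,:,::-1])
```

```text
t 17.6 tcp [ 0.5479 -0.3004  0.0582] jaw ang 88.66 toolx [-0.002  0.011 -1.   ] F [ 0.1 19.2 13.9] q [-0.67  0.39  1.81  0.01  0.94 -2.22]
shift units (now) [ 0.007 -0.085  0.018]
turn deg about tool x -0.04 units -0.008
shift units after turn [ 0.007 -0.085  0.018]
[ 2.71089813 -0.06304802  0.01092265]
```

View pics/wrist8.png

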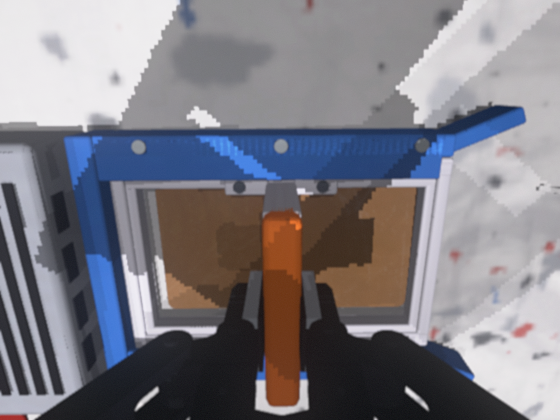

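Fully home: the force rose to 19 N with no further travel, and the frame end is flush with the stop at (125,260). I'll relax the push, open, and lift.

Request:
move_arm(commands=[-0.02, 0, 0.1, 0, -0.02, 0, 0.1, 0, 0, 0, 0, 0])

```text
time: 18.08
eef_pos: [0.5478, -0.3002, 0.0581]
tcp_rot: [-0.494, 0.505, 0.494, 0.506]
contact_force: [2.4, 4.3, 2.3]
opening: 0.156
```

Request:
move_arm(commands=[0, 0, 0, 0, 0, 0, 0, 0, 0, 0, 0, 0, 0, 0, 0, 0, 0, 0, 0, 0, 0, 0, 0, 0], jaw=60)

```text
time: 18.82
eef_pos: [0.5478, -0.3003, 0.0583]
tcp_rot: [-0.494, 0.506, 0.494, 0.506]
contact_force: [0.0, -0.6, -0.2]
opening: 0.701
```

Run:
```python
from h import *
delta([.55,-.30,.058],88.7);print(ctrl.get_state()["opening"])
```

```text
t 18.82 tcp [ 0.5478 -0.3003  0.0583] jaw ang 88.7 toolx [ 0. -0. -1.] F [ 0.  -0.6 -0.2] q [-0.66  0.39  1.82 -0.    0.94 -2.21]
shift units (now) [ 0.014 -0.086  0.016]
turn deg about tool x -0.0 units -0.001
shift units after turn [ 0.014 -0.086  0.016]
0.7005245484081744
```

Request:
move_arm(commands=[-0.4, 0, 0, 0, -0.8, 0, 0, 0, -0.8, 0, 0, 0, -0.9, 0, 0, 0, -0.9, 0, 0, 0, -0.9, 0, 0, 0, -0.9, 0, 0, 0, -0.9, 0, 0, 0, 0, 0, 0, 0, 0, 0, 0, 0])

```text
time: 20.08
eef_pos: [0.5476, -0.3001, 0.2208]
tcp_rot: [-0.494, 0.506, 0.494, 0.506]
contact_force: [0.9, 0.2, -0.5]
opening: 0.705
```

Run:
```python
from h import *
delta([.55,-.30,.058],88.7)
s=ctrl.get_state()
for n in["wrist","scene"]:
  im=ctrl.read_camera(n);cv2.imwrite(f"pics/{n}9.png",im[:,:,::-1])
  if n=="wrist":
    cv2.imwrite("pics/w9c.png",cv2.resize(im[110:300,140:400],None,fx=3,fy=3,interpolation=cv2.INTER_CUBIC)[:,:,::-1])
```

```text
t 20.07 tcp [ 0.5476 -0.3001  0.2208] jaw ang 88.7 toolx [-0.  0. -1.] F [ 0.9  0.2 -0.5] q [-0.66  0.2   1.73  0.    1.22 -2.21]
shift units (now) [ 6.512 -0.097  0.007]
turn deg about tool x -0.0 units -0.001
shift units after turn [ 6.512 -0.097  0.007]
```

View pics/w9c.png

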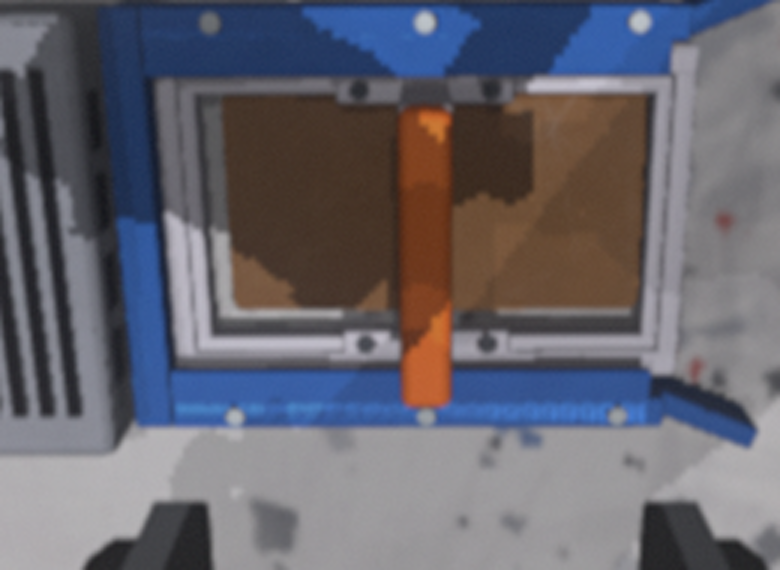

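View pics/scene9.png

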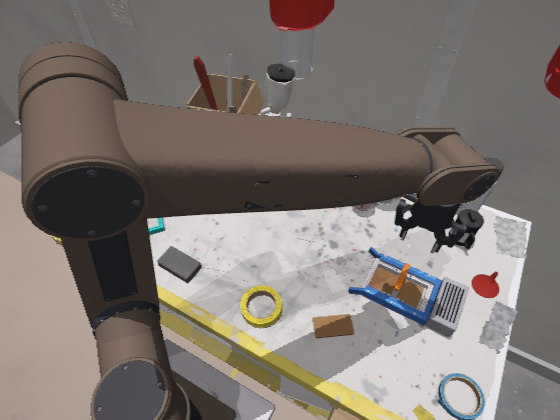

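Run:
```python
from h import *
s=ctrl.get_state();K,W=cam("wrist",s);Rm=R.from_quat(s["tcp_rot"]).as_matrix()
f=lambda a,z:np.round((ray(np.array(a)/3.+[140,110]-.33,K,W,z)-s["eef_pos"])@Rm*1000,1)
print("plate L,R,bottom",f([(229,200),(644,200),(430,308)],.01))
print("frame outer L,R at row 200; inner L, R",f([(162,200),(686,200),(200,200),(652,200)],.018))
print("frame inner bottom",f([(430,332)],.018))
print("stop top inner L",f([(152,200)],.028))
```

```text
plate L,R,bottom [[209.5   3.9 -61.5]
 [209.7   3.9  67.1]
 [209.5 -31.4   0.8]]
frame outer L,R at row 200; inner L, R [[201.5   5.8 -80.4]
 [201.7   5.7  78.3]
 [201.5   5.8 -68.9]
 [201.7   5.7  68. ]]
frame inner bottom [[201.5 -36.7   0.8]]
stop top inner L [[191.5   8.1 -80.9]]
```

```bash
python3 -c "
from plant import ctrl
print(ctrl.sign_off())"
```

```text
the job is handed in; nothing more can be done
None
```

I set the aluminium frame down over the 70 x 130 mm plate, flat on the bench. I then slid both into the blue bay until the frame met the stop, let go, lifted clear and handed the job in at about 20 s. The hand-in gave no verdict, so whether it passed isn't confirmed.

**Last checks, from the wrist view after letting go:**
- **Frame at the stop:** its end is within about 1 mm of the stop. On the last push the force rose to 19 N with no further travel.
- **Frame in line:** its edges look parallel to the rails. They measured centred on it at the mouth, but I didn't re-measure the centring inside.
- **Plate in the frame:** it sits flat, about 3.5 mm off centre along y and 2 mm along x, within the 6 mm allowed. The y figure is slightly more than the 3 mm of play, so it includes some measuring error. The plate rests against the frame's trailing wall.
- **Contact:** the gripper stayed on the handle, its fingertips about 30 mm or more above the plate, and was well clear at hand-in. The force sensor read about zero then.

**Measurements that disagreed:** the scene, side and wrist cameras differed by 2–6 mm on the bay's centreline. I used the wrist camera's value, and the frame went in without catching.

**Not checked:** in the final scene picture the arm hides the sample tin and partly covers the mixing cup. I kept clear of both, but didn't confirm their positions at the end.

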